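Unpin the board fixture and hold its sprung arm open

TASK

I want to take the circuit board out of its fixture on the repair bench. Lift the lock pin out by its ring and leave it lying in the shallow steel tray, then take the clamp arm by the upright post at its end, wind it back against its spring as far as the stop, and keep holding it there with the fingers: finish while still holding the arm open, do not let it spring back. Leave the board and everything else on the bench where it is.

Things in the scene. Friction and masses are not known exactly. Their poses are not given: they have to be found in the camera images.
- fixture: Board fixture, fixed to the bench: flat dark steel base plate 265 x 215 mm, 12 mm thick. Origin: at bench level, 140 mm from the plate's near (-x) edge and 90 mm from its +y edge. The resting clamp arm lies along its own y axis. The board seat with 8 mm steel fences (tops 40 mm above the bench) fills its far half (own x 20 to 120 mm).
- clamp_pivot (a point): Clamp arm's pivot axis at bench level, at the fixture's own (0, -100) mm; a round grey hub 38 mm across, top 62 mm above the bench.
- pin_socket (a point): Mouth of the lock pin's 11.5 mm hole, 18 mm deep, in a grey 32 mm square block whose top is 30 mm above the bench, at the fixture's own (-18, -25) mm.
- end_stop (a point): Top of the fixed round steel stop peg, 12 mm across, 48 mm above the bench, which the side of the fully wound arm meets; at the fixture's own (-88, -50) mm.
- clamp_arm (a joint): Clamp arm angle, rad. 0 = at rest along the fixture's +y, against the board; grows counter-clockwise from above, its end swinging from the fixture's +y towards -x (towards the robot); 0.9 = at the stop. A spring drives it back to 0: about 4 N at the post to start, 8.5 N at the stop. With the pin in place it moves under 0.1 rad. Steel bar 18 mm wide, 34 to 46 mm above the bench.
- grip_post (a point): Plain round upright steel post on the free end of the clamp arm, 18 mm across, 47 mm tall. This point is on its axis 70 mm above the bench (24 mm above its foot on the arm); its top is 93 mm above the bench. It moves with the arm on a 160 mm radius about the pivot and, being round, may turn in the grip.
- lock_pin: Loose steel pin, about 60 g: shank 9 mm across, 42 mm long; collar 18 mm across (42 to 48 mm above the foot); upright ring on top, 42 mm across, 22 mm hole, of 10 mm round bar, in the pin's own x-z plane: pinch its 10 mm thickness along own y. Origin: centre of the foot, own z up. It starts upright, foot 12 mm above the bench, 18 mm deep in its socket; pulls straight up.
- pin_ring (a point): Centre of the lock pin's ring, 68 mm above the pin's foot, 80 mm above the bench at the start. Ring top is 21 mm higher.
- pin_mid (a point): Point on the pin's axis midway along its length, 46 mm above its foot.
- tray: Shallow open steel tray, loose, 160 (own x) x 120 (own y) x 25 mm tall, walls and floor 4 to 5 mm, empty, 0.6 kg. Origin: centre of its underside.
- board: Circuit board, loose, 96 x 108 x 4 mm with low components, lying in the fixture's seat between the fences. Origin: centre of its underside. Leave it alone.
- multimeter: Bystander: hand multimeter, 150 x 80 x 44 mm, lying flat. Origin: centre of underside.
- solder_spool: Bystander: spool of solder, 48 mm across, 38 mm tall, standing on the near -y corner of the fixture's base plate, outside the arm's sweep. Origin: centre of underside.
- screwdriver: Bystander: screwdriver lying on the bench near the robot. Origin: centre of underside.
- flux_bottle: Bystander: small bottle, 36 mm across, 85 mm tall. Origin: centre of underside.
- mug: Bystander: white mug, 80 mm across, 90 mm tall. Origin: centre of underside.
Mind the look-alikes: they are no part of the job. Of the things that look like the lock_pin, the smallest one is meant.

How it is judged:
By the outcome, as a careful person would: the job done as asked, in the order asked, and still so for the second after the job is handed in, while the arm keeps its last pose, push and grip.
It also fails if it takes over 51 s, if anything falls off the work surface, if the arm or the gripper's body presses on something with over 40 N, if the wrist force passes 120 N, or if a joint passes its speed limit or range.

ROBOT

A 6-joint arm with a two-finger parallel gripper is mounted at the origin on the work surface. World frame = base frame: x ahead of the robot, y to its left, z up, the work surface at z = 0. Lengths are in mm, angles in rad, forces in N, time in s.
With the tool pointing down it reaches from about 350 to 975 mm from the base axis. Payload 4.9 kg.
Tool frame: the origin (TCP) lies between the finger pads, 19 mm behind the fingertips; this is the grasp point; z points along the fingers, y is the line along which they close (so a half turn about z gives the same grasp; the last joint's range is limited). The gripper opens to 85 mm and grips with 20 to 120 N. Pads are 22 mm wide; open, the fingers measure 114 mm over their backs; the gripper's body (76 mm by 85 mm) begins 54 mm behind the grasp point. The pads swing forward as they close: fully open they stand 13 mm farther back than shut.
Start: joints at [1.178, 0.053, 1.613, -0, 1.476, -0.119], TCP at [168.985, 601.702, 250.004] pointing down, gripper open.
Joint ranges: [-3.01, 3.01], [-1.01, 2.22], [0.06, 2.58], [-1.02, 4.17], [0.09, 2.62], [-3.14, 3.14]. Speed limits (rad/s): [2.57, 2.57, 3.14, 3.14, 3.14, 3.14].

INTERFACE

Orientations are given as [roll, pitch, yaw] about the fixed x, y, z axes, in that order (R = Rz(yaw) Ry(pitch) Rx(roll)).
In Python, from rig import sensors, eyes, ticket gives the robot as it stands.
- The arm moves only by the tool servo_tool, never from a script. Its argument "steps" is one flat list of numbers, 7 for each row, row after row: the finger opening in mm, from 0 to 85.4, then the shift along the tool's x, y, z scaled (see below), then the turn, a rotation vector about the tool's x, y, z scaled (see below). A call has 1 to 20 rows; each row is the pose to reach, as a shift and turn from the pose commanded when the call began, along the tool's axes at that moment; what a row does not reach only later rows make up. The controller multiplies each number of a shift by 25 cm and each number of a turn by pi/2 rad. A row lasts 1/12 s, in which the tool goes at most 41.7 mm and 7.16 degrees, less where a joint would pass 70% of its speed; a pose out of reach is approached as far as the arm can. A call with a number of a shift or a turn outside -1 to 1 is refused whole. A call with a gripper value outside its range is refused whole. The fingers move at their own pace and stop on an object; the grip force is fixed at half the most. Time passes only in rows, so rows that repeat a pose let the fingers close. It gives the time, the measured TCP pose, the force, the opening and the grip force at its end, in the units of the state.
- sensors.observe(): the state, without advancing time (a new reading comes with each control period).
- eyes.camera(name): name is "scene" or "top"; returns a dict with "color" (420x560x3 uint8, red, green, blue), "fx", "fy", "cx", "cy" (pixels), "k1" (the pictures are not rectified: a ray, as slopes to the right and down, at radius r is drawn at 1 + k1 r^2 times it, then the intrinsics apply), "world_to_cam" (4x4, takes a point from world to camera coordinates). Camera axes: x right, y down, z forward; pixel columns grow to the right and rows downward; lengths in mm; the calibration is good to about 2 mm. A picture is of the moment at which its call begins. There is no depth.
- ticket.finish_job(): hands the job in; it is judged then, once.
The state is a dict: "clock": time; "joints": joint angles; "joint_velocities": joint speeds; "joint_efforts": joint torques, N m; "tcp_pos": TCP position; "tcp_rot": TCP orientation; "ft_force": force on the tool from outside, world axes, zero at the start; "ft_torque": the same for the moment, N m; "finger_gap": opening from 0.0 (shut) to 1.0 (fully open); "finger_force": force on a finger pad.
Only numpy, scipy, OpenCV 4.12 (cv2) and the standard library are available. Lean on these libraries where they do the work, as an engineer would, in place of code of your own. Each camera call takes 0.05 s, during which the arm holds its last target. There are 200 camera calls.

## Working session

There is one attempt and no reset: what is moved stays moved. The work goes in short steps, Python scripts to look and compute and a tool call to move; the robot and the scene stay as the last step left them, time stands still between calls to the robot, and variables do not carry over. Pictures are saved under pics/ and viewed, at most 10 in all, crops included, and the job is handed in when it is done.

Besides the shell and the picture viewer there is one more tool, called after "Request:" as name(argument=value, ...), one argument or row to a line, values as JSON. servo_tool: Moves the arm, as the interface text tells. Its arguments: {"type":"object","properties":{"steps":{"type":"array","items":{"type":"number"}}},"required":["steps"]}

```bash
mkdir -p pics
python3 - <<'E'
from rig import sensors, eyes
import cv2,json,pickle
s=sensors.observe();print(s)
for n in("scene","top"):
    c=eyes.camera(n);pickle.dump(c,open(n+".pkl","wb"))
    cv2.imwrite(f"pics/{n}0.png",cv2.resize(c["color"][:,:,::-1],(800,600),interpolation=cv2.INTER_CUBIC))
    print(n,c["fx"],c["cx"],c["cy"],c["k1"],c["world_to_cam"].tolist() if hasattr(c["world_to_cam"],'tolist') else c["world_to_cam"])
E
```

```text
{'clock': 0.0, 'joints': array([ 1.17799429e+00,  5.33645637e-02,  1.61432434e+00, -3.27639662e-05,
        1.47600983e+00, -1.19061458e-01]), 'joint_velocities': array([ 9.86424030e-04, -6.43986725e-05,  1.59963784e-03, -4.33520035e-04,
       -1.99981563e-04,  6.39067939e-04]), 'joint_efforts': array([-1.66174832e-03, -3.93670642e+01, -3.70182645e+01, -1.93090686e-04,
        6.97716256e-03,  4.46555859e-06]), 'tcp_pos': array([168.77235254, 601.15742192, 248.74008963]), 'tcp_rot': array([-3.13949761e+00, -2.17780954e-04,  2.86785498e+00]), 'ft_force': array([-0.98914535, -0.35605273,  0.51273436]), 'ft_torque': array([-0.01047601, -0.0321909 , -0.00991913]), 'finger_force': 0.0, 'finger_gap': 0.9977615886168869}
scene 433.6344005318044 274.6550812375922 207.07471566650764 0.004933528825681443 [[-0.5338986051671156, 0.8454352377341786, -0.013839732582704, 282.98279977879287], [0.6197540087634376, 0.3801398817370089, -0.6865847645663438, -274.98006400343735], [-0.5752019193485511, -0.37514387787930825, -0.7269180303634086, 1340.481076228307], [0.0, 0.0, 0.0, 1.0]]
top 419.3566015534149 284.50271726140915 214.53702554368883 -0.013087840514895512 [[-0.024853959081607792, -0.9996611428996358, -0.007738222959066324, 11.093625439974], [-0.9935282372321009, 0.02555817987026482, -0.11067258587470284, 564.365369985636], [0.11083285857742753, 0.004937491095044552, -0.993826795091198, 1090.2416475316793], [0.0, 0.0, 0.0, 1.0]]
```

View pics/top0.png

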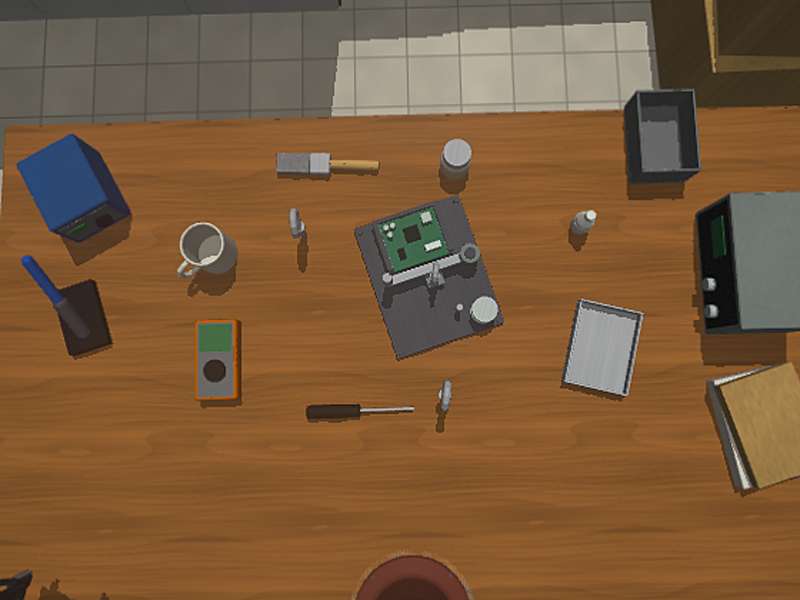

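View pics/scene0.png

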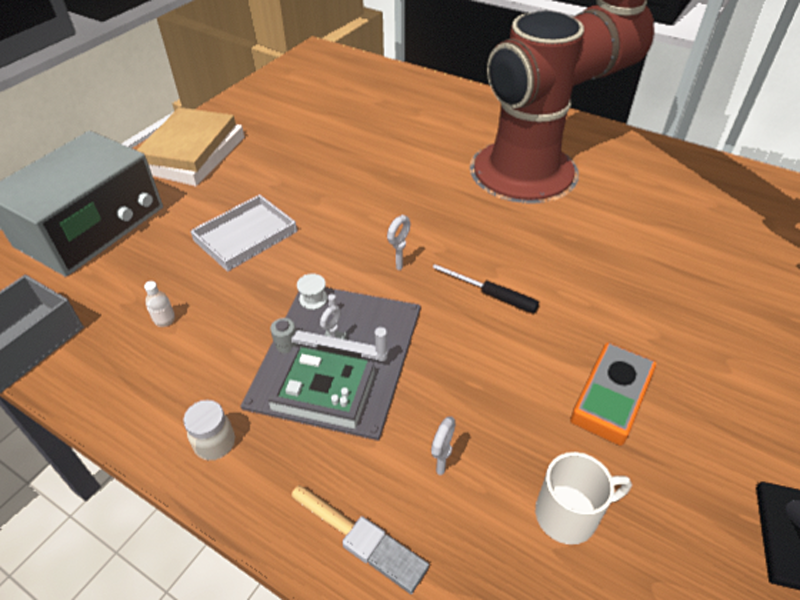

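The top view (800x600) shows the fixture at about (430,280), the pin ring at (434,277) on the arm and the post at (387,279). The hub is at (469,253), the stop peg at (460,307) and the tray at (602,347). Two larger look-alike ring pins stand loose at (296,222) and (445,396). Next I'll take enlarged crops.

Run:
```python
import pickle,cv2
for n,(x,y,w,h) in dict(top=(245,130,125,125),scene=(165,175,135,135)).items():
    c=pickle.load(open(n+".pkl","rb"))["color"][y:y+h,x:x+w,::-1]
    k=600/h
    cv2.imwrite(f"pics/{n}1.png",cv2.resize(c,(int(w*k),600),interpolation=cv2.INTER_CUBIC))
```

```text
(no output)
```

View pics/top1.png

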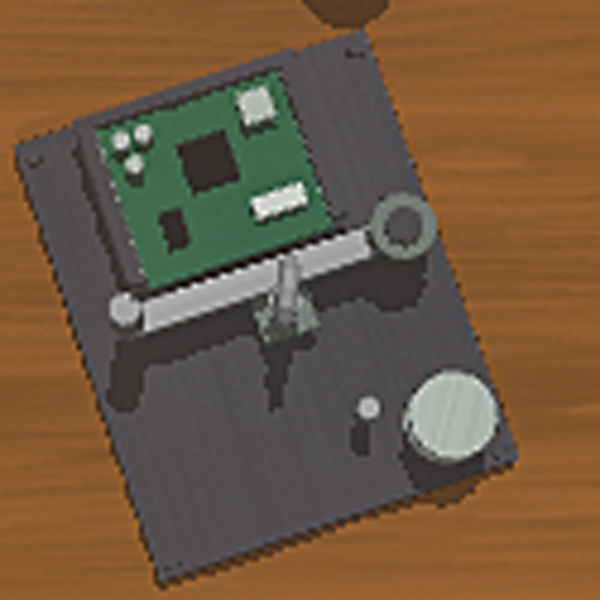

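View pics/scene1.png

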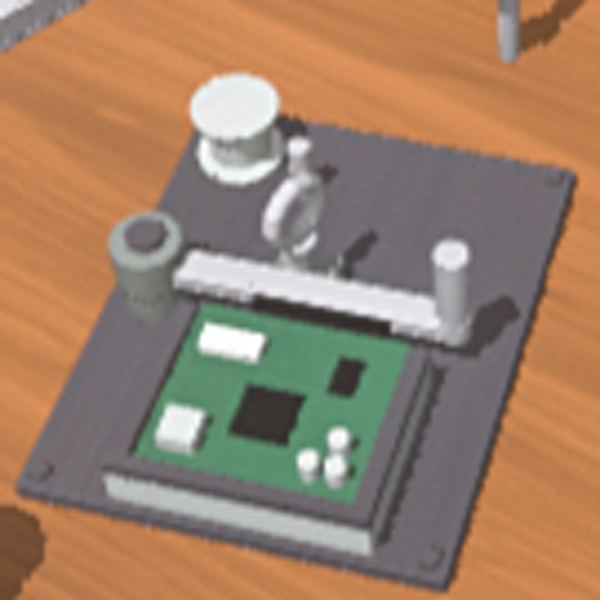

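```bash
cat > h.py <<'E'
import numpy as np,pickle,cv2
from scipy.optimize import least_squares
C={n:pickle.load(open(n+".pkl","rb")) for n in("top","scene")}
def proj(n,P):
    c=C[n];M=np.array(c["world_to_cam"]);q=np.atleast_2d(P)@M[:3,:3].T+M[:3,3]
    s=q[:,:2]/q[:,2:];s=s*(1+c["k1"]*(s**2).sum(1,keepdims=True))
    return s*[c["fx"],c["fy"]]+[c["cx"],c["cy"]]
def crop(n,p): # crop1 px -> image px
    x,y,k=dict(top=(245,130,4.8),scene=(165,175,600/135))[n]
    return (np.array(p)+.5)/k-.5+[x,y]
def tocrop(n,p):
    x,y,k=dict(top=(245,130,4.8),scene=(165,175,600/135))[n]
    return (np.array(p)-[x,y]+.5)*k-.5
def big(p): return (np.array(p)+.5)*.7-.5
def body(v,L): # x,y,yaw
    c,s=np.cos(v[2]),np.sin(v[2]);L=np.atleast_2d(np.array(L,float))
    return np.c_[v[0]+c*L[:,0]-s*L[:,1],v[1]+s*L[:,0]+c*L[:,1],L[:,2]]
def back(n,p,z): # pixel -> world at height z
    return least_squares(lambda w:(proj(n,[w[0],w[1],z])-p).ravel(),[500,0]).x
E
python3 - <<'E'
from h import *
L=dict(fl=(125,90,12),fr=(125,-125,12),nr=(-140,-125,12),nl=(-140,90,12),post=(0,60,93),hub=(0,-100,62),stop=(-88,-50,48))
obs=dict(top=dict(fl=(18,145),fr=(365,32),nr=(515,462),nl=(160,583),post=(125,310),hub=(404,226),stop=(369,407)),
 scene=dict(fr=(18,493),fl=(447,590),nl=(575,175),post=(451,254),hub=(146,243),stop=(300,148)))
def res(v,ns=("top","scene")):
    return np.concatenate([(proj(n,body(v,[L[k] for k in obs[n]]))-crop(n,list(obs[n].values()))).ravel() for n in ns])
for ns in (("top",),("scene",),("top","scene")):
    r=least_squares(res,[600,-50,.3],args=(ns,));print(ns,r.x.round(3),np.abs(r.fun).max().round(2))
print(r.fun.reshape(-1,2).round(1).tolist())
v=r.x
for nm,p in dict(pivot=(0,-100,0),sock=(-18,-25,0),stop=(-88,-50,0),post=(0,60,0),post9=(-160*np.sin(.9),-100+160*np.cos(.9),0)).items(): print(nm,body(v,p).round(1))
T=[(80,60,25),(80,-60,25),(-80,-60,25),(-80,60,25)]
# tray, top view: tray long axis ~ world x ; fl,fr,nr,nl
ot=[(582,300),(642,312),(628,396),(563,384)];
# scene: near-right far etc: solve by nearest
os_=[(230,266),(193,235),(258,198),(295,228)]
rt=least_squares(lambda w:(proj("top",body(w,T))-big(ot)).ravel(),[480,-250,0]);print("tray",rt.x.round(3),rt.fun.round(1))
print("scene pred",(proj("scene",body(rt.x,T))/.7).round(0).tolist())
# ring overlay
s=body(v,(-18,-25,0))[0]
a=np.linspace(0,2*np.pi,100)
out=[]
for n in("top","scene"):
    x,y,k=dict(top=(280,180,20),scene=(215,205,12))[n]
    w=40 if n=="top" else 33
    x,y=(288,175) if n=="top" else (215,205)
    h=30 if n=="top" else 40
    base=C[n]["color"][y:y+h,x:x+w,::-1]
    for d in (None,0,30,60,90):
        K=4.9 if n=="top" else 4.8
        im=cv2.resize(base,None,fx=K,fy=K,interpolation=cv2.INTER_CUBIC)
        if d is not None:
            t=v[2]+np.radians(d)
            for R in(21,11):
                P=np.c_[s[0]+R*np.cos(a)*np.cos(t),s[1]+R*np.cos(a)*np.sin(t),80+R*np.sin(a)]
                q=((proj(n,P)-[x,y]+.5)*K).astype(int)
                cv2.polylines(im,[q],True,(0,0,255),1)
        out.append(cv2.resize(im,(160,int(im.shape[0]*160/im.shape[1]))))
A=np.hstack(out[:5]);B=np.hstack(out[5:]);print(A.shape,B.shape)
cv2.imwrite("pics/ring.png",np.vstack([A,B]))
E
```

```text
('top',) [ 6.28384e+02 -2.69140e+01  2.97000e-01] 0.97
('scene',) [ 6.3091e+02 -2.3509e+01  3.1200e-01] 0.91
('top', 'scene') [ 6.29373e+02 -2.52640e+01  3.04000e-01] 1.82
[[-1.8, -0.1], [-0.7, -1.1], [0.5, -0.8], [-0.6, -0.3], [-0.6, -0.3], [-0.5, -0.5], [-0.5, 0.0], [-1.3, -1.5], [-0.2, -1.0], [0.5, -1.0], [0.1, 0.2], [-0.4, -1.8], [-0.3, -0.2]]
pivot [[ 659.3 -120.7    0. ]]
sock [[619.7 -54.5   0. ]]
stop [[560.4 -99.3   0. ]]
post [[611.4  32.    0. ]]
post9 [[510.  -63.3   0. ]]
tray [ 4.78768e+02 -3.69122e+02 -2.40000e-01] [-1.4 -0.5  0.6  0.6 -0.   0.6  0.9 -0.7]
scene pred [[226.0, 260.0], [190.0, 230.0], [259.0, 193.0], [296.0, 220.0]]
(120, 800, 3) (194, 800, 3)
```

View pics/ring.png

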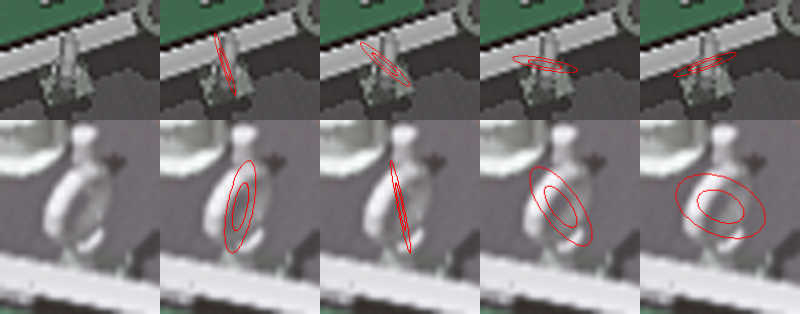

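The pin ring is visible in both rows, at about (68,65) in the top panel and (75,205) in the scene panel. Its yaw relative to the fixture lies between 0 and -45°, so I'll refine the estimate there.

Run:
```python
from h import *
a=np.linspace(0,2*np.pi,80);u,w_=np.meshgrid(a,a[::4]);rows=[]
F=dict(top=(628.4,-26.9,.297),scene=(630.9,-23.5,.312))
for n,(x,y,w,h) in dict(top=(288,178,34,26),scene=(217,208,30,30)).items():
    base=C[n]["color"][y:y+h,x:x+w,::-1];K=160/w;r=[]
    s=body(F[n],(-18,-25,0))[0]
    for d in (None,-10,-25,-40,-55):
        im=cv2.resize(base,None,fx=K,fy=K,interpolation=cv2.INTER_CUBIC)
        if d is not None:
            t=.3+np.radians(d);e=np.array([np.cos(t),np.sin(t),0]);f=np.array([-e[1],e[0],0])
            rr=(16+5*np.cos(w_)).ravel()
            P=np.outer(rr*np.cos(u.ravel()),e)+np.outer(5*np.sin(w_.ravel()),f)+[s[0],s[1],80]
            P[:,2]+=rr*np.sin(u.ravel())
            q=((proj(n,P)-[x,y]+.5)*K).astype(int)
            m=np.zeros(im.shape[:2],np.uint8)
            q=q[(q>=0).all(1)&(q[:,0]<m.shape[1])&(q[:,1]<m.shape[0])];m[q[:,1],q[:,0]]=255
            m=cv2.morphologyEx(m,cv2.MORPH_CLOSE,np.ones((5,5)))
            cs,_=cv2.findContours(m,cv2.RETR_CCOMP,cv2.CHAIN_APPROX_NONE);cv2.drawContours(im,cs,-1,(0,0,255),1)
        r.append(im[:int(h*K)-1,:160])
    rows.append(np.hstack(r))
cv2.imwrite("pics/ring2.png",np.vstack(rows))
```

```text
(no output)
```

View pics/ring2.png

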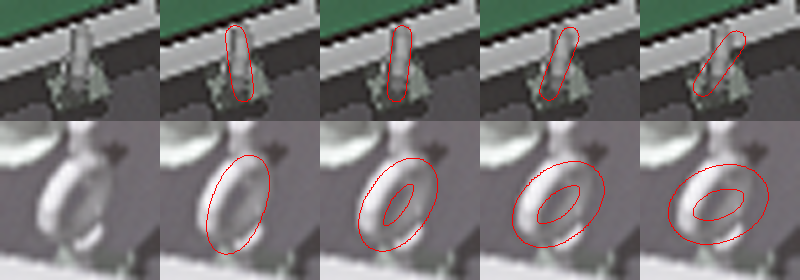

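```bash
cat > mv.py <<'E'
import numpy as np
from scipy.spatial.transform import Rotation as R
def row(p0,R0,p1,R1):
    s=R0.inv().apply(np.array(p1)-p0)/250; t=(R0.inv()*R1).as_rotvec()/(np.pi/2)
    return np.r_[s,t].round(3)
def down(yaw,tilt=0): # tilt about tool y
    return R.from_euler("xyz",[np.pi,0,yaw])*R.from_rotvec([0,tilt,0])
def chain(p,Rc,targets):
    for q,Rq in targets:
        r=row(p,Rc,q,Rq); print(r.tolist(), "->",np.array(q).round(1))
        p=p+Rc.apply(r[:3]*250); Rc=Rc*R.from_rotvec(r[3:]*np.pi/2)
    print("end",p.round(2).tolist(),Rc.as_euler("xyz").round(4).tolist())
E
python3 - <<'E'
from mv import *
p=np.array([168.985,601.702,250.004]);R0=R.from_euler("xyz",[-3.1416,0,2.8679])
Y=down(3.04)
chain(p,R0,[((320,400,230),Y),((470,180,200),Y),((619,-56,150),Y),((619,-56,86),Y)])
E
```

```text
[-0.8, -0.614, 0.08, 0.0, 0.0, -0.11] -> [320 400 230]
[-0.685, -0.815, 0.12, 0.0, 0.0, 0.0] -> [470 180 200]
[-0.688, -0.879, 0.2, 0.0, 0.0, 0.0] -> [619 -56 150]
[-0.0, 0.0, 0.256, 0.0, 0.0, 0.0] -> [619 -56  86]
end [618.9, -56.06, 86.0] [3.1416, 0.0, 3.0407]
```

Request:
servo_tool(
  steps=[50,-0.8,-0.614,0.08,0,0,-0.11,50,-0.8,-0.614,0.08,0,0,-0.11,50,-0.8,-0.614,0.08,0,0,-0.11,50,-0.8,-0.614,0.08,0,0,-0.11,50,-0.8,-0.614,0.08,0,0,-0.11,50,-0.8,-0.614,0.08,0,0,-0.11,50,-0.8,-0.614,0.08,0,0,-0.11,50,-0.8,-0.614,0.08,0,0,-0.11,50,-0.8,-0.614,0.08,0,0,-0.11,50,-0.8,-0.614,0.08,0,0,-0.11],
)

```text
clock: 0.93
tcp_pos: [319.4, 400.7, 230.0]
tcp_rot: [3.141, -0.0, 3.042]
ft_force: [0.1, -0.1, 0.1]
finger_gap: 0.585
finger_force: 0.0
```

Request:
servo_tool(
  steps=[50,-0.685,-0.815,0.12,0,0,0,50,-0.685,-0.815,0.12,0,0,0,50,-0.685,-0.815,0.12,0,0,0,50,-0.685,-0.815,0.12,0,0,0,50,-0.685,-0.815,0.12,0,0,0,50,-0.685,-0.815,0.12,0,0,0,50,-0.685,-0.815,0.12,0,0,0,50,-0.685,-0.815,0.12,0,0,0,50,-0.685,-0.815,0.12,0,0,0,50,-0.685,-0.815,0.12,0,0,0],
)

```text
clock: 1.77
tcp_pos: [469.4, 181.4, 200.1]
tcp_rot: [3.141, -0.0, 3.043]
ft_force: [0.8, 0.3, 0.5]
finger_gap: 0.586
finger_force: 0.0
```

Request:
servo_tool(
  steps=[50,-0.688,-0.879,0.2,0,0,0,50,-0.688,-0.879,0.2,0,0,0,50,-0.688,-0.879,0.2,0,0,0,50,-0.688,-0.879,0.2,0,0,0,50,-0.688,-0.879,0.2,0,0,0,50,-0.688,-0.879,0.2,0,0,0,50,-0.688,-0.879,0.2,0,0,0,50,-0.688,-0.879,0.2,0,0,0,50,-0.688,-0.879,0.2,0,0,0,50,-0.688,-0.879,0.2,0,0,0,50,-0.688,-0.879,0.2,0,0,0,50,-0.688,-0.879,0.2,0,0,0],
)

```text
clock: 2.77
tcp_pos: [618.6, -54.2, 150.5]
tcp_rot: [3.141, 0.001, 3.043]
ft_force: [0.2, -0.3, 0.1]
finger_gap: 0.583
finger_force: 0.0
```

Request:
servo_tool(
  steps=[50,0,0.003,0.06,0,0,0,50,0,0.003,0.12,0,0,0,50,0,0.003,0.18,0,0,0,50,0,0.003,0.22,0,0,0,50,0,0.003,0.256,0,0,0,50,0,0.003,0.256,0,0,0,50,0,0.003,0.256,0,0,0],
)

```text
clock: 3.35
tcp_pos: [618.7, -55.0, 85.9]
tcp_rot: [3.142, -0.0, 3.041]
ft_force: [-0.2, -0.0, 1.1]
finger_gap: 0.585
finger_force: 0.0
```

Run:
```python
from rig import sensors, eyes
import cv2,numpy as np
s=sensors.observe();print(s['tcp_pos'],s['ft_force'],s['finger_gap'])
a=eyes.camera("scene")["color"][175:310,165:300,::-1];b=eyes.camera("top")["color"][130:255,245:370,::-1]
cv2.imwrite("pics/g.png",np.hstack([cv2.resize(a,(400,400),interpolation=2),cv2.resize(b,(400,400),interpolation=2)]))
```

```text
[618.72471114 -55.00546509  85.89954364] [-0.23598269 -0.0393197   1.06976557] 0.5849243407725526
```

View pics/g.png

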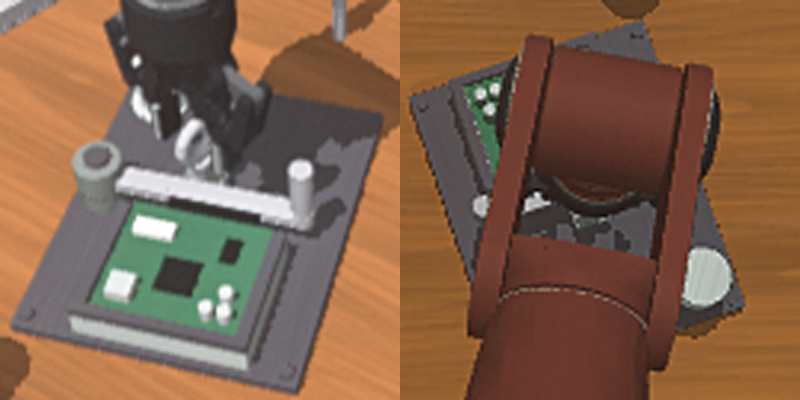

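In the scene half, the ring at (195,145) stands between the two fingers at (165,110) and (240,115). The arm and post are clear, so I'll close.

Request:
servo_tool(
  steps=[0,0,0,0,0,0,0,0,0,0,0,0,0,0,0,0,0,0,0,0,0,0,0,0,0,0,0,0,0,0,0,0,0,0,0,0,0,0,0,0,0,0,0,0,0,0,0,0,0,0,0,0,0,0,0,0],
)

```text
clock: 4.12
tcp_pos: [619.3, -55.5, 86.7]
tcp_rot: [-3.141, 0.001, 3.041]
ft_force: [0.4, -1.0, 4.9]
finger_gap: 0.098
finger_force: 58.5
```

Request:
servo_tool(
  steps=[0,0,0,-0.02,0,0,0,0,0,0,-0.05,0,0,0,0,0,0,-0.08,0,0,0,0,0,0,-0.14,0,0,0,0,0,0,-0.22,0,0,0,0,0,0,-0.32,0,0,0,0,0,0,-0.44,0,0,0,0,0,0,-0.44,0,0,0,0,0,0,-0.44,0,0,0],
)

```text
clock: 4.87
tcp_pos: [620.3, -55.6, 199.4]
tcp_rot: [-3.141, 0.005, 3.041]
ft_force: [0.2, -0.6, -0.8]
finger_gap: 0.1
finger_force: 58.3
```

Run:
```python
from mv import *
# commanded now: (619,-55.3,196)
p=np.array([618.9,-55.3,196.]);R0=down(3.0407)
# tray pose; pin heading psi; ring centre offset from tray centre so pin centre over tray centre
psi=-.45;yaw=psi+np.pi;T=np.array([479,-369.]);d=np.array([np.cos(psi),np.sin(psi)])
for sg in(1,-1):
    Rt=down(yaw,sg*np.radians(50));print(sg,Rt.apply([0,0,1]).round(2))
sg=1 if down(yaw,.8).apply([0,0,1])@[*d,0]>0 else -1
a=np.radians(50);Rt=down(yaw,sg*a)
# pin middle (22 below ring, TCP 6 above ring): centre over tray
f=68*np.cos(a)
q=np.r_[T-d*(28*np.sin(a)),0]
hi=q+[0,0,170]; lo=q+[0,0,5+5+74*np.cos(a)+5*np.sin(a)]
print("lo",lo)
mid=[560,-230,185]
chain(p,R0,[(mid,down(yaw)),(hi,Rt),(lo,Rt)])
```

```text
1 [-0.69  0.33 -0.64]
-1 [ 0.69 -0.33 -0.64]
lo [ 459.68609003 -359.67031795   61.39650533]
[0.164, -0.719, 0.044, 0.0, -0.0, 0.222] -> [ 560 -230  185]
[0.136, -0.642, 0.06, 0.0, -0.556, 0.0] -> [ 459.7 -359.7  170. ]
[0.333, 0.0, 0.279, 0.0, 0.0, 0.0] -> [ 459.7 -359.7   61.4]
end [459.62, -359.78, 61.39] [3.1416, 0.8734, 2.692]
```

Request:
servo_tool(
  steps=[0,0.164,-0.719,0.044,0,0,0.222,0,0.164,-0.719,0.044,0,0,0.222,0,0.164,-0.719,0.044,0,0,0.222,0,0.164,-0.719,0.044,0,0,0.222,0,0.164,-0.719,0.044,0,0,0.222,0,0.164,-0.719,0.044,0,0,0.222,0,0.164,-0.719,0.044,0,0,0.222,0,0.164,-0.719,0.044,0,0,0.222],
)

```text
clock: 5.53
tcp_pos: [559.6, -229.2, 183.8]
tcp_rot: [3.141, -0.002, 2.692]
ft_force: [0.1, -0.3, -0.1]
finger_gap: 0.099
finger_force: 58.6
```

Request:
servo_tool(
  steps=[0,0.136,-0.642,0.06,0,-0.556,0,0,0.136,-0.642,0.06,0,-0.556,0,0,0.136,-0.642,0.06,0,-0.556,0,0,0.136,-0.642,0.06,0,-0.556,0,0,0.136,-0.642,0.06,0,-0.556,0,0,0.136,-0.642,0.06,0,-0.556,0,0,0.136,-0.642,0.06,0,-0.556,0,0,0.136,-0.642,0.06,0,-0.556,0,0,0.136,-0.642,0.06,0,-0.556,0,0,0.136,-0.642,0.06,0,-0.556,0,0,0.136,-0.642,0.06,0,-0.556,0,0,0.136,-0.642,0.06,0,-0.556,0],
)

```text
clock: 6.53
tcp_pos: [460.7, -359.9, 171.3]
tcp_rot: [-3.14, 0.874, 2.695]
ft_force: [0.4, -0.4, -0.8]
finger_gap: 0.097
finger_force: 58.8
```

Run:
```python
from rig import sensors, eyes
import cv2,numpy as np
s=sensors.observe();print(s['tcp_pos'],s['tcp_rot'],s['ft_force'],s['finger_gap'])
a=eyes.camera("scene")["color"][80:230,90:240,::-1];b=eyes.camera("top")["color"][180:300,360:480,::-1]
cv2.imwrite("pics/t.png",np.hstack([cv2.resize(a,(400,400),interpolation=2),cv2.resize(b,(400,400),interpolation=2)]))
```

```text
[ 460.6973229  -359.87677694  171.3161037 ] [-3.14028532  0.87439633  2.69450161] [ 0.39897453 -0.37453072 -0.83127509] 0.09719769901746501
```

View pics/t.png

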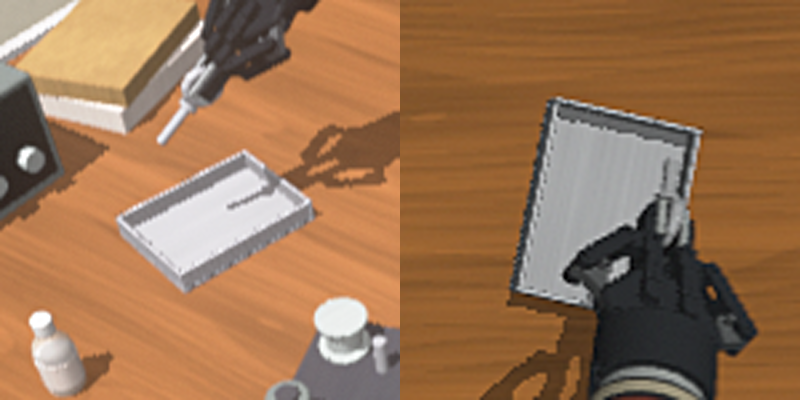

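The pin is held firmly, tilted with its foot pointing away from the robot over the tray: scene half (160,140), tray (215,220). Lowering and releasing now.

Request:
servo_tool(
  steps=[0,0.1,0,0.084,0,0,0,0,0.2,0,0.168,0,0,0,0,0.26,0,0.218,0,0,0,0,0.3,0,0.251,0,0,0,0,0.333,0,0.279,0,0,0,0,0.333,0,0.279,0,0,0,0,0.333,0,0.279,0,0,0],
)

```text
clock: 7.22
tcp_pos: [459.7, -359.7, 61.0]
tcp_rot: [3.141, 0.872, 2.691]
ft_force: [0.1, 0.1, -1.1]
finger_gap: 0.098
finger_force: 58.9
```

Request:
servo_tool(
  steps=[50,0,0,0,0,0,0,50,0,0,0,0,0,0,50,0,0,0,0,0,0,50,0,0,0,0,0,0,50,0,0,0,0,0,0,50,0,0,0,0,0,0,50,0,0,0,0,0,0,50,0,0,0,0,0,0],
)

```text
clock: 7.88
tcp_pos: [459.6, -359.8, 61.5]
tcp_rot: [-3.142, 0.873, 2.692]
ft_force: [-0.2, 0.4, 0.2]
finger_gap: 0.584
finger_force: 0.0
```

Run:
```python
from mv import *
p=np.array([459.6,-359.8,61.4]);Rt=down(2.692,-.8734)
# post grasp: fixture (628.5,-26.3,.298); post own (0,60)
v=(628.6,-26.3);y=.298
def post(th): 
    a=y+np.pi/2+th; c=np.array([v[0]+100*np.sin(y),v[1]-100*np.cos(y)])
    return c+160*np.array([np.cos(a),np.sin(a)])
print(post(0),post(.9))
Y=down(y+np.pi/2+.25)
up=p+Rt.apply([0,0,-170]);print(up)
P=post(0)
chain(p,Rt,[(up,Rt),((470,-230,190),Y),((560,-40,170),Y),((P[0],P[1],150),Y),((P[0],P[1],74),Y)])
```

```text
[610.98346337  31.05553711] [508.95089329 -63.61718478]
[ 342.24157105 -303.16836539  170.57809815]
[-0.0, -0.0, -0.68, 0.0, 0.0, 0.0] -> [ 342.2 -303.2  170.6]
[-0.273, 0.486, 0.205, 0.159, 0.54, 0.341] -> [ 470 -230  190]
[0.46, 0.703, 0.08, 0.0, 0.0, 0.0] -> [560 -40 170]
[0.137, 0.323, 0.08, 0.0, 0.0, 0.0] -> [611.   31.1 150. ]
[-0.0, -0.001, 0.304, 0.0, 0.0, 0.0] -> [611.   31.1  74. ]
end [610.84, 31.06, 74.01] [3.1412, 0.0005, 2.1192]
```

Request:
servo_tool(
  steps=[50,0,0,-0.1,0,0,0,50,0,0,-0.22,0,0,0,50,0,0,-0.36,0,0,0,50,0,0,-0.52,0,0,0,50,0,0,-0.68,0,0,0,50,0,0,-0.68,0,0,0,50,0,0,-0.68,0,0,0],
)

```text
clock: 8.47
tcp_pos: [342.8, -307.0, 178.6]
tcp_rot: [-3.127, 0.883, 2.701]
ft_force: [-0.2, -1.0, 1.5]
finger_gap: 0.582
finger_force: 0.0
```

Request:
servo_tool(
  steps=[50,-0.273,0.486,0.205,0.159,0.54,0.341,50,-0.273,0.486,0.205,0.159,0.54,0.341,50,-0.273,0.486,0.205,0.159,0.54,0.341,50,-0.273,0.486,0.205,0.159,0.54,0.341,50,-0.273,0.486,0.205,0.159,0.54,0.341,50,-0.273,0.486,0.205,0.159,0.54,0.341,50,-0.273,0.486,0.205,0.159,0.54,0.341,50,-0.273,0.486,0.205,0.159,0.54,0.341,50,-0.273,0.486,0.205,0.159,0.54,0.341,50,-0.273,0.486,0.205,0.159,0.54,0.341,50,-0.273,0.486,0.205,0.159,0.54,0.341,50,-0.273,0.486,0.205,0.159,0.54,0.341,50,-0.273,0.486,0.205,0.159,0.54,0.341],
)

```text
clock: 9.55
tcp_pos: [471.2, -230.6, 187.8]
tcp_rot: [-3.141, -0.003, 2.122]
ft_force: [-0.6, 0.3, -0.8]
finger_gap: 0.583
finger_force: 0.0
```

Request:
servo_tool(
  steps=[50,0.46,0.703,0.08,0,0,0,50,0.46,0.703,0.08,0,0,0,50,0.46,0.703,0.08,0,0,0,50,0.46,0.703,0.08,0,0,0,50,0.46,0.703,0.08,0,0,0,50,0.46,0.703,0.08,0,0,0,50,0.46,0.703,0.08,0,0,0,50,0.46,0.703,0.08,0,0,0],
)

```text
clock: 10.22
tcp_pos: [559.9, -40.8, 169.6]
tcp_rot: [-3.141, -0.001, 2.121]
ft_force: [-0.5, -0.0, 0.8]
finger_gap: 0.583
finger_force: 0.0
```

Request:
servo_tool(
  steps=[50,0.137,0.323,0.08,0,0,0,50,0.137,0.323,0.08,0,0,0,50,0.137,0.323,0.08,0,0,0,50,0.137,0.323,0.08,0,0,0,50,0.137,0.323,0.08,0,0,0,50,0.137,0.323,0.08,0,0,0],
)

```text
clock: 10.72
tcp_pos: [611.3, 28.5, 150.9]
tcp_rot: [3.142, 0.0, 2.118]
ft_force: [-0.3, 0.3, -0.1]
finger_gap: 0.585
finger_force: 0.0
```

Run:
```python
from rig import sensors, eyes
import cv2,numpy as np
s=sensors.observe();print(s['tcp_pos'],s['ft_force'],s['finger_gap'])
a=eyes.camera("scene")["color"][120:310,120:310,::-1];b=eyes.camera("top")["color"][180:300,370:490,::-1]
cv2.imwrite("pics/p.png",np.hstack([cv2.resize(a,(400,400),interpolation=2),cv2.resize(b,(400,400),interpolation=2)]))
```

```text
[611.27690368  28.45543149 150.87735695] [-0.30589481  0.32368963 -0.09493849] 0.5848697481289177
```

View pics/p.png

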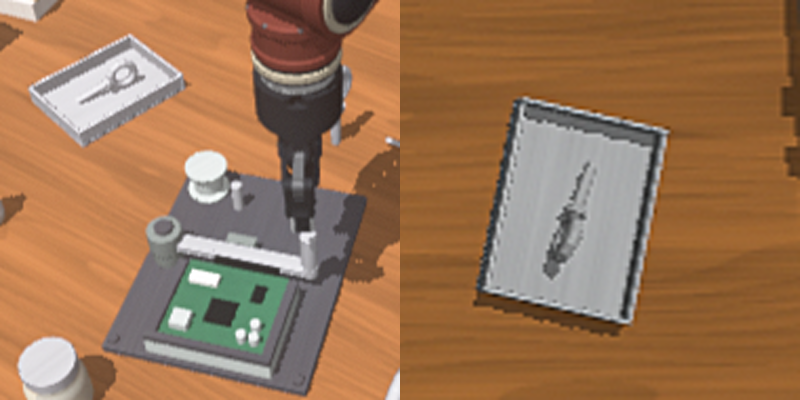

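The pin lies in the middle of the tray: scene half (110,82), top half (570,220). The gripper stands above the post at (308,245). I'll descend and grip the post.

Request:
servo_tool(
  steps=[50,0,0,0,0,0,0,50,0,0,0.06,0,0,0,50,0,0,0.12,0,0,0,50,0,0,0.19,0,0,0,50,0,0,0.25,0,0,0,50,0,0,0.304,0,0,0,50,0,0,0.304,0,0,0,50,0,0,0.304,0,0,0],
)

```text
clock: 11.48
tcp_pos: [611.2, 29.9, 74.0]
tcp_rot: [-3.14, -0.001, 2.119]
ft_force: [0.0, 0.3, -0.6]
finger_gap: 0.585
finger_force: 0.0
```

Request:
servo_tool(
  steps=[0,0,0,0,0,0,0,0,0,0,0,0,0,0,0,0,0,0,0,0,0,0,0,0,0,0,0,0,0,0,0,0,0,0,0,0,0,0,0,0,0,0,0,0,0,0,0,0,0,0,0,0,0,0,0,0],
)

```text
clock: 12.15
tcp_pos: [611.2, 29.0, 76.4]
tcp_rot: [-3.138, 0.001, 2.12]
ft_force: [-6.9, -4.2, 6.9]
finger_gap: 0.195
finger_force: 58.3
```

Run:
```python
from mv import *
from rig import sensors
s=sensors.observe();print(s['tcp_pos'],s['tcp_rot'],s['ft_force'],s['finger_gap'],s['finger_force'])
y=.298;c=np.array([628.6+100*np.sin(y),-26.3-100*np.cos(y)]);print(c)
p=np.array([610.9,31.1,74.]);R0=down(2.119)
r0=p[:2]-c;print("radius",np.hypot(*r0),"ang",np.arctan2(r0[1],r0[0])-y-np.pi/2)
for th in np.r_[np.arange(.05,.91,.05),.93]:
    Q=R.from_rotvec([0,0,th]);P=np.r_[c,74]+Q.apply(np.r_[r0,0])
    print(round(th,2),row(p,R0,P,down(2.119+th)).tolist(),P[:2].round(1))
```

```text
[611.2044473   29.01929313  76.37462566] [-3.13845466e+00  5.15068464e-04  2.12001344e+00] [-6.86056326 -4.16813517  6.93368122] 0.19469920811256516 58.278690576553345
[ 657.96089439 -121.89256185]
radius 160.0670227171417 ang 0.00041688829434449737
0.05 [0.007, -0.031, -0.0, 0.0, 0.0, -0.032] [603.3  28.6]
0.1 [0.013, -0.063, -0.0, 0.0, 0.0, -0.064] [595.9  25.6]
0.15 [0.017, -0.094, -0.0, 0.0, 0.0, -0.095] [588.6  22.3]
0.2 [0.019, -0.126, -0.0, 0.0, 0.0, -0.127] [581.4  18.7]
0.25 [0.02, -0.158, -0.0, 0.0, 0.0, -0.159] [574.5  14.7]
0.3 [0.019, -0.19, -0.0, -0.0, 0.0, -0.191] [567.8  10.4]
0.35 [0.017, -0.222, -0.0, -0.0, 0.0, -0.223] [561.3   5.7]
0.4 [0.013, -0.254, -0.0, -0.0, 0.0, -0.255] [555.    0.7]
0.45 [0.007, -0.286, -0.0, 0.0, 0.0, -0.286] [549.   -4.6]
0.5 [-0.0, -0.317, -0.0, 0.0, 0.0, -0.318] [543.3 -10.2]
0.55 [-0.009, -0.348, -0.0, -0.0, 0.0, -0.35] [537.9 -16.1]
0.6 [-0.019, -0.378, -0.0, -0.0, 0.0, -0.382] [532.7 -22.2]
0.65 [-0.031, -0.408, -0.0, 0.0, 0.0, -0.414] [527.9 -28.6]
0.7 [-0.044, -0.437, -0.0, -0.0, 0.0, -0.446] [523.4 -35.2]
0.75 [-0.059, -0.465, -0.0, -0.0, 0.0, -0.477] [519.2 -42. ]
0.8 [-0.075, -0.493, -0.0, -0.0, 0.0, -0.509] [515.4 -49.1]
0.85 [-0.092, -0.52, -0.0, -0.0, 0.0, -0.541] [512.  -56.3]
0.9 [-0.111, -0.546, -0.0, -0.0, 0.0, -0.573] [508.9 -63.7]
0.93 [-0.123, -0.561, -0.0, -0.0, 0.0, -0.592] [507.2 -68.2]
```

Request:
servo_tool(
  steps=[0,0.007,-0.031,0,0,0,-0.032,0,0.01,-0.047,0,0,0,-0.048,0,0.013,-0.063,0,0,0,-0.064,0,0.017,-0.094,0,0,0,-0.095,0,0.019,-0.126,0,0,0,-0.127,0,0.02,-0.158,0,0,0,-0.159,0,0.019,-0.19,0,0,0,-0.191,0,0.017,-0.222,0,0,0,-0.223,0,0.013,-0.254,0,0,0,-0.255,0,0.007,-0.286,0,0,0,-0.286,0,0,-0.317,0,0,0,-0.318,0,0,-0.317,0,0,0,-0.318,0,0,-0.317,0,0,0,-0.318],
)

```text
clock: 13.23
tcp_pos: [545.8, -10.6, 76.4]
tcp_rot: [3.138, 0.003, 2.617]
ft_force: [3.1, 4.2, 1.6]
finger_gap: 0.195
finger_force: 59.5
```

Request:
servo_tool(
  steps=[0,0.007,-0.031,0,0,0,-0.032,0,0.013,-0.063,0,0,0,-0.064,0,0.017,-0.094,0,0,0,-0.095,0,0.019,-0.126,0,0,0,-0.127,0,0.02,-0.158,0,0,0,-0.159,0,0.02,-0.174,0,0,0,-0.175,0,0.019,-0.19,0,0,0,-0.191,0,0.018,-0.206,0,0,0,-0.207,0,0.017,-0.222,0,0,0,-0.223,0,0.015,-0.238,0,0,0,-0.239,0,0.013,-0.254,0,0,0,-0.255,0,0.013,-0.254,0,0,0,-0.255,0,0.013,-0.254,0,0,0,-0.255],
)

```text
clock: 14.32
tcp_pos: [511.1, -63.3, 76.4]
tcp_rot: [3.138, 0.003, 3.018]
ft_force: [0.5, 7.5, 3.8]
finger_gap: 0.192
finger_force: 59.8
```

Run:
```python
from rig import sensors
import numpy as np
s=sensors.observe();p=s['tcp_pos'];print(p,s['ft_force'],s['finger_gap'])
d=p[:2]-[658,-121.9];print(np.hypot(*d),np.arctan2(d[1],d[0])-.298-np.pi/2)
t=.298+np.pi+.9;print("tangential F",s['ft_force'][:2]@[np.cos(t),np.sin(t)],"radial",s['ft_force'][:2]@[np.sin(t),-np.cos(t)])
```

```text
[511.11948797 -63.28113324  76.36019824] [0.53023609 7.54950233 3.82353302] 0.19194828774593764
158.14568079963337 0.8930727803097911
tangential F -7.22406911616853 radial 2.2558725913487208
```

Request:
servo_tool(
  steps=[0,0.001,-0.01,0,0,0,-0.01,0,0.002,-0.02,0,0,0,-0.02,0,0.002,-0.02,0,0,0,-0.02,0,0.002,-0.02,0,0,0,-0.02,0,0.002,-0.02,0,0,0,-0.02],
)

```text
clock: 14.73
tcp_pos: [510.3, -65.6, 76.4]
tcp_rot: [3.133, 0.003, 3.048]
ft_force: [2.1, 17.6, 5.8]
finger_gap: 0.194
finger_force: 60.5
```

```bash
cat > chk.py <<'E'
from rig import sensors
import numpy as np
s=sensors.observe();p=s['tcp_pos'];print(p,s['ft_force'],s['finger_gap'])
d=p[:2]-[658,-121.9];print(np.hypot(*d),np.arctan2(d[1],d[0])-.298-np.pi/2)
t=.298+np.pi+.9;print("tangential F",s['ft_force'][:2]@[np.cos(t),np.sin(t)])
E
python3 chk.py
```

```text
[510.25486535 -65.59731208  76.37259695] [ 2.13855488 17.63352289  5.82832935] 0.1937478311523134
158.10951103528072 0.9087060949192227
tangential F -17.201227235559998
```

Request:
servo_tool(
  steps=[0,0,0,0,0,0,0,0,0,0,0,0,0,0,0,0,0,0,0,0,0,0,0,0,0,0,0,0,0,0,0,0,0,0,0],
)

```text
clock: 15.15
tcp_pos: [510.2, -65.6, 76.4]
tcp_rot: [3.133, 0.003, 3.048]
ft_force: [2.1, 17.2, 5.1]
finger_gap: 0.199
finger_force: 60.5
```

```bash
python3 chk.py
python3 - <<'E'
from rig import eyes
import cv2,numpy as np
a=eyes.camera("scene")["color"][120:310,120:310,::-1];b=eyes.camera("top")["color"][130:300,245:490,::-1]
cv2.imwrite("pics/f.png",np.hstack([cv2.resize(a,(400,400),interpolation=2),cv2.resize(b,(400,400),interpolation=2)]))
E
```

```text
[510.24926937 -65.58530806  76.36299511] [ 2.10165977 17.21778341  5.07844141] 0.19871567457356
158.1190150798599 0.9086477565347684
tangential F -16.800605879216995
```

View pics/f.png

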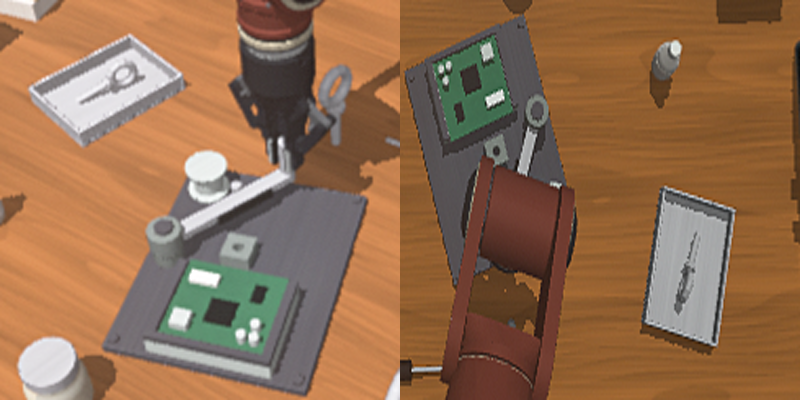

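The arm rests against the stop peg (scene half, (235,185)) with the post held at (285,165). The socket at (238,248) is empty, the pin lies in the tray and the board hasn't moved. Handing in.

```bash
python3 -c "
from rig import ticket
print(ticket.finish_job())"
```

```text
the job is handed in; nothing more can be done
None
```

I handed the job in at about 15 s: the lock pin is lying in the tray, and the clamp arm is wound back to its stop with the fingers still gripping the post; the board and the rest of the bench look untouched in the last pictures.

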